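# Rehang the vial tray on its hinge bracket

### The arm

A 6-joint arm with a two-finger parallel gripper is mounted at the origin on a cart in front of the work surface, level with it; the furniture and walls round the work are solid. World frame = base frame: x ahead of the robot, y to its left, z up, the work surface at z = 0. Lengths are in m, angles in rad, forces in N, time in s.
With the tool pointing down it reaches from about 0.375 to 0.9 m from the base axis. Payload 3.1 kg.
Tool frame: the origin (TCP) lies on the centre line of the jaws, within the pads' length; the fingertips stand robot.tip_reach ahead of it and the grasp point (between the pads) lies 8 mm behind it (robot.tip_reach is the distance from the TCP to the fingertips, in m); z points along the fingers, y is the line along which they close (so a half turn about z gives the same grasp; the last joint's range is limited). The gripper opens to 87 mm and grips with 3 to 60 N. Pads are 19 mm wide; open, the fingers measure 117 mm over their backs; the gripper's body (75 mm by 190 mm) begins 51 mm behind the grasp point.
Start: joints at [-1.5, 0.527, 1.433, -0, 1.181, -0.178], TCP at [0.155, -0.606, 0.234] pointing down, gripper open.
Joint ranges: [-3.08, 3.08], [-0.75, 2.2], [0.22, 2.44], [-1.43, 4.57], [0, 2.65], [-2.85, 2.85]. Speed limits (rad/s): [2.79, 2.79, 3.14, 3.14, 3.14, 3.14].

### API

Orientations are given as a unit quaternion [x, y, z, w].
In Python, from rig import robot gives the robot as it stands.
- The arm moves only by the tool jog_arm, never from a script. Its argument "motion" is one flat list of numbers, 7 for each row, row after row: the shift along the tool's x, y, z scaled (see below), then the turn, a rotation vector about the tool's x, y, z scaled (see below), then the gripper's target within -1 to 1 (shut at 1, half-way at 0, fully open at -1). In form: [x, y, z, rx, ry, rz, hand, x, y, z, rx, ry, rz, hand, ...]. A call has 1 to 12 rows; each row shifts and turns the commanded pose from where the row before left it, along the tool's axes as they then stand; what a row does not reach is not made up. The controller multiplies each number of a shift by 4 cm and each number of a turn by 4 degrees. A row lasts 1/8 s, in which the tool goes at most 62.5 mm and 10.7 degrees, less where a joint would pass 70% of its speed; a pose out of reach is approached as far as the arm can. A call with a number of a shift or a turn outside -1 to 1 is refused whole. A call with a gripper value outside its range is refused whole. The fingers move at their own pace and stop on an object; "grip_force" is the grip in N (left out, the last holds). Time passes only in rows, so rows that do not move let the fingers close. It gives the time, the measured TCP pose, the force, the opening and the grip force at its end, in the units of the state.
- robot.get_obs(): the state, without advancing time (a new reading comes with each control period).
- robot.camera(name): name is "scene" or "side" or "wrist"; returns the picture (384x512x3 uint8, blue, green, red); there is no depth.
- robot.calibration(name): a dict with "fx", "fy", "cx", "cy" (pixels), "dist_coeffs" ([k1, k2, p1, p2, k3] as OpenCV has them; the pictures are not rectified), "R" (3x3) and "t" (3): a world point X has camera coordinates R X + t; the wrist camera has in their place "T_tool_cam" (4x4, takes a point from camera to tool coordinates, whose origin is the TCP and whose axes are the flange's). Camera axes: x right, y down, z forward; pixel columns grow to the right and rows downward; lengths in m; the calibration is good to about 2 mm. A picture is of the moment at which its call begins: read the wrist's pose just before it. calibration takes no time and is no camera call.
- robot.hand_in(): hands the job in; it is judged then, once.
The state is a dict: "time": time; "q": joint angles; "joint_velocities": joint speeds; "joint_torque": joint torques, N m; "position": TCP position; "tool_rot": TCP orientation; "ft_force": force on the tool from outside, world axes, zero at the start; "moment": the same for the moment, N m; "grip_width": finger opening in m; "grip_force": force on a finger pad.
Only numpy, scipy, OpenCV 4.12 (cv2) and the standard library are available. Lean on these libraries where they do the work, as an engineer would, in place of code of your own. Each camera call takes 0.05 s, during which the arm holds its last target. There are 200 camera calls.

### The job

The vial tray has been taken off its hinge bracket for cleaning. Slide it along the worktop, with the vials still standing in it, until its eye sits right home in the bracket's fork, then take the hinge pin from its parking sleeve and thread it down through the fork and the eye until its collar rests on top of the fork. Feel for the holes and do not force anything, leave the stamp and the calculator where they are, and let go at the end.

Things in the scene. Friction and masses are not known exactly. Their poses are not given: they have to be found in the camera images.
- bracket: Grey hinge bracket screwed to the worktop. Origin on the worktop (z = 0) under the nominal hinge axis; z up; +y points from the fork's open mouth to its closed back, so the tray's eye goes in along +y. Foot plate 112 x 112 x 6 mm (y -24 to +88 mm). It carries a fork (see fork_nominal) and, at y +66 mm, the pin's parking sleeve (26 mm across, bore 12.4 mm, top z 50 mm).
- fork_nominal (a point): NOMINAL centre of the fork's top. The fork is clamped on the foot through slots: its true axis stands up to 8.5 mm off in bracket x and up to 5 mm in bracket y, new each time, and does not shift in use. Two upright knuckles, 36 mm across, plain 12 mm bore: lower z 6.5-20, upper z 38.5-50 mm; this point is at z 50 mm.
- fork_seat (a point): NOMINAL point on the axis (off like fork_nominal) at mid height, z 29 mm, of the 18.5 mm gap between the knuckles. A flat stop 18 mm behind the true axis halts the round eye with its hole in line in bracket y. Sideways (x) flared cheeks guide the eye to within 5 mm of line, no closer; it slides there freely, and the pin draws it into line by its countersink.
- tray: Loose aluminium vial tray, about 0.45 kg, on four 7 mm feet. Origin on the worktop under the tray's middle; z up; +y points to the hinge eye. Tray 120 (x) x 150 (y) mm, inside floor z 11 mm, thin dividers make 12 vial cells of about 36 x 34 mm (top z 30 mm), rims up to z 32 mm (37 mm at the eye's side).
- tray_eye (a point): Centre of the top face (z 36 mm, tray y +112 mm) of the tray's hinge eye: an upright ring 36 mm across, z 22 to 36 mm, with a 12.6 mm hole countersunk to 22 mm over its upper 11 mm, on a 30 mm wide neck.
- tray_tab (a point): Centre of the top (z 52 mm, tray y -115 mm) of the tray's upright black grip tab: 14 (tray x) x 26 (tray y) mm, z 10 to 52 mm, standing on a 34 mm wide plate whose top is z 11 mm; 27 mm free between it and the tray's rim, nothing beside it.
- hinge_pin: Loose steel hinge pin, 60 g, standing upright in the parking sleeve. Origin at the tip, z up along it. Shank 10 mm across, 43.5 mm long, its last 1.5 mm chamfered to 8.6 mm across; collar 24 mm across, z 43.5 to 48.5 mm; black round grip 15 mm across, z 48.5 to 80.5 mm. Home in the fork, the collar rests on the upper knuckle with the tip 6.5 mm above the worktop.
- pin_collar (a point): Centre of the underside of the pin's collar, 43.5 mm above the tip.
- vial_one: Stoppered vial with a blue cap, 29 mm across, 55 mm high, standing loose in a cell of the tray; origin at the middle of its underside, z up.
- vial_two: Stoppered brown vial with a dark green cap, 29 mm across, 55 mm high, standing loose in a cell of the tray; origin at the middle of its underside, z up.
- stamp: Brown wooden hand stamp standing on a black foot, 25 x 36 x 70 mm, right of the tray; a bystander. Origin under its middle.
- calc: Black pocket calculator lying on the worktop, 112 x 68 x 12 mm, right of the tray; a bystander. Origin under its middle.
Not all that is in view belongs to the job. What is shaped like the vial_one but orange or yellow is not meant.

How it is judged:
By the outcome, as a careful person would: the job done as asked, in the order asked, and still so for the second after the job is handed in, with the robot touching nothing.
It also fails if it takes over 67 s, if anything falls off the work surface, if the arm or the gripper's body presses on something with over 40 N, if the wrist force passes 120 N, or if a joint passes its speed limit or range.

## Working session

There is one attempt and no reset: what is moved stays moved. The work goes in short steps, Python scripts to look and compute and a tool call to move; the robot and the scene stay as the last step left them, time stands still between calls to the robot, and variables do not carry over. Pictures are saved under pics/ and viewed, at most 12 in all, crops included, and the job is handed in when it is done.

Besides the shell and the picture viewer there is one more tool, called after ">>>" as name(argument=value, ...) on one line, values as JSON. jog_arm: Moves the arm, as the interface text tells. Shifts and turns lie within -1 to 1; 1 stands for 4 cm of shift or 4 degrees of turn. Its arguments: {"type":"object","properties":{"motion":{"type":"array","items":{"type":"number"}},"grip_force":{"type":"number"}},"required":["motion"]}

```bash
mkdir -p pics; ls
python3 - <<'E'
from rig import robot
import cv2,numpy as np
o=robot.get_obs();print(o, robot.tip_reach)
for n in("scene","side"):
    im=robot.camera(n);cv2.imwrite(f"pics/{n}0.png",im)
    c=robot.calibration(n);print(n,c)
print(robot.calibration("wrist"))
a=cv2.imread("pics/scene0.png");b=cv2.imread("pics/side0.png")
E
```

```text
pics
{'time': 0.0, 'q': array([-1.49948945e+00,  5.28471021e-01,  1.43386596e+00, -2.21007217e-05,
        1.18138974e+00, -1.78465557e-01]), 'joint_velocities': array([ 0.00113843, -0.00016862, -0.00020593, -0.00131406,  0.00129732,
       -0.00075879]), 'joint_torque': array([ 5.63784870e-04, -4.40034306e+01, -1.76591760e+01,  6.32326794e-02,
        5.81008801e-02, -1.62421011e-04]), 'position': array([ 0.15448319, -0.60489495,  0.23258018]), 'tool_rot': array([ 9.92210758e-01,  1.24565939e-01,  4.69396910e-05, -1.06604975e-03]), 'ft_force': array([ 0.09938176,  0.46590886, -0.46299713]), 'moment': array([0.02985725, 0.00262637, 0.01606499]), 'grip_force': 0.0, 'grip_width': 0.08717145937653718} 0.011
scene {'fx': 385.3602729150701, 'fy': 385.3602729150701, 'cx': 256.627682067366, 'cy': 197.51929014825615, 'dist_coeffs': array([0.02567026, 0.        , 0.        , 0.        , 0.        ]), 'R': array([[-0.48005835, -0.87720397,  0.00756151],
       [-0.5563518 ,  0.29778187, -0.77575681],
       [ 0.67824527, -0.3766154 , -0.63098668]]), 't': array([0.32350101, 0.3641266 , 0.650737
[... 256 characters left out ...]

       [-0.19350625, -0.61573019, -0.76382698],
       [ 0.23365432,  0.72721882, -0.64541338]]), 't': array([-0.5522091 ,  0.1919024 ,  0.87739186])}
{'fx': 334.12472783352547, 'fy': 334.12472783352547, 'cx': 256.71968849325077, 'cy': 194.0070825630384, 'dist_coeffs': array([-0.03555517,  0.        ,  0.        ,  0.        ,  0.        ]), 'T_tool_cam': array([[-4.38082090e-04, -9.58917654e-01, -2.83684226e-01,
         7.74652965e-02],
       [ 9.99999416e-01, -7.00405950e-04,  8.23273822e-04,
         1.07013878e-04],
       [-9.88145922e-04, -2.83683700e-01,  9.58917401e-01,
        -1.51051284e-01],
       [ 0.00000000e+00,  0.00000000e+00,  0.00000000e+00,
         1.00000000e+00]])}
```

View pics/scene0.png

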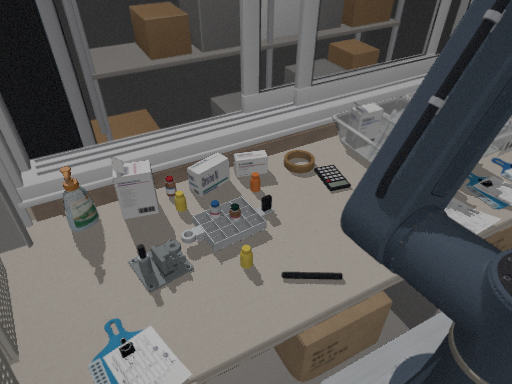

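View pics/side0.png

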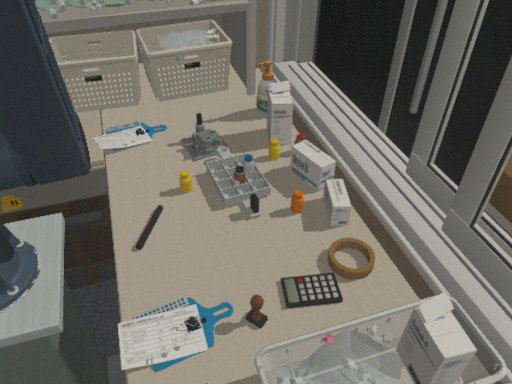

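The scene view shows the tray at about (228,225). Its eye is at (189,236), its black tab at (266,203), and the bracket at (160,262) with the pin's black grip at (141,252). Blue cap (215,208) and dark green cap (235,210) are the vials in the tray. The yellow and orange ones are decoys standing outside it. I'll enlarge both views.

Run:
```python
import cv2
a=cv2.imread("pics/scene0.png")[180:290,120:290];b=cv2.imread("pics/side0.png")[105:225,170:290]
cv2.imwrite("pics/sc.png",cv2.resize(a,None,fx=4.7,fy=4.7,interpolation=2))
cv2.imwrite("pics/sd.png",cv2.resize(b,None,fx=5,fy=5,interpolation=2))
```

```text
(no output)
```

View pics/sc.png

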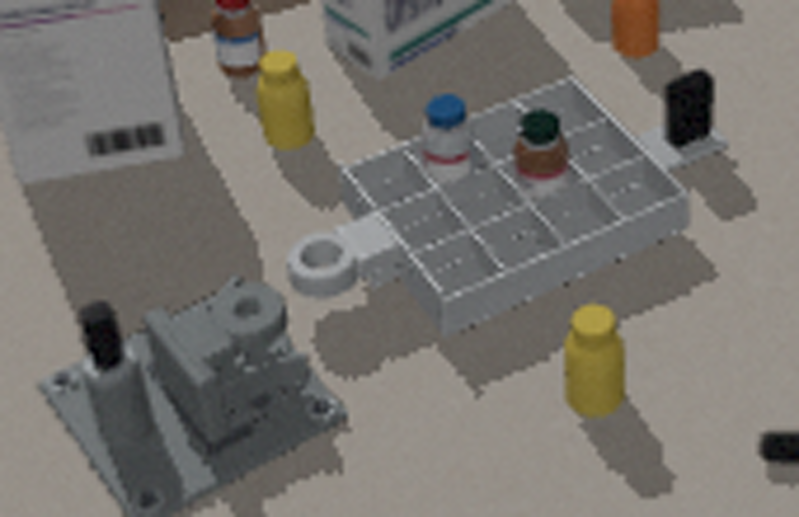

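View pics/sd.png

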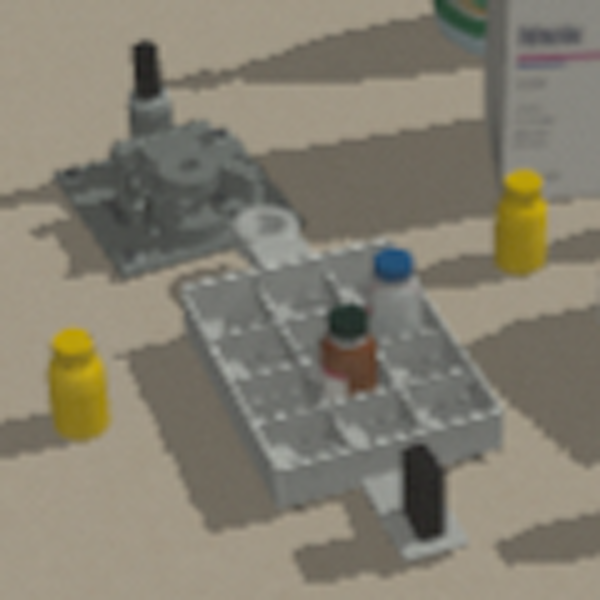

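Scene crop: eye hole (323,253), tab top (691,78), fork top (250,304), pin grip top (98,308), tray corners (345,170), (572,80), (687,195), (443,297), and plate corners (40,383), (345,412). Side crop: eye (269,224), tab top (421,455), fork (191,163), pin top (146,45), tray corners (183,285), (388,245), (500,410), (280,470), and plate (57,178), (125,275), (300,220).

```bash
cat > h.py <<'E'
import cv2,numpy as np
from rig import robot
from scipy.optimize import least_squares
def proj(n,P):
    c=robot.calibration(n);K=np.array([[c['fx'],0,c['cx']],[0,c['fy'],c['cy']],[0,0,1]])
    return cv2.projectPoints(np.array(P,float).reshape(-1,3),cv2.Rodrigues(c['R'])[0],c['t'],K,c['dist_coeffs'])[0][:,0]
def W(p,l):
    c,s=np.cos(p[2]),np.sin(p[2]);l=np.array(l,float)
    return np.c_[p[0]+c*l[:,0]-s*l[:,1],p[1]+s*l[:,0]+c*l[:,1],l[:,2]]
def fit(obs,p0):  # obs: list (cam, local, pixel)
    def r(p):
        e=[]
        for n in("scene","side"):
            o=[x for x in obs if x[0]==n]
            if o: e.append(proj(n,W(p,[x[1] for x in o]))-np.array([x[2] for x in o]))
        return np.vstack(e).ravel()
    s=least_squares(r,p0,loss='soft_l1');return s.x,np.round(r(s.x).reshape(-1,2),1)
def tri(a,b):
    f=lambda X:np.r_[proj("scene",X)[0]-a,proj("side",X)[0]-b]
    s=least_squares(f,[.45,0,.03]);return s.x,s.fun
SC=lambda u,v:((u+.5)/4.7-.5+120,(v+.5)/4.7-.5+180)
SD=lambda u,v:((u+.5)/5-.5+170,(v+.5)/5-.5+105)
E
python3 - <<'E'
from h import *
np.set_printoptions(precision=4,suppress=True)
for n,a,b in(("eye",(323,253),(269,224)),("tab",(691,78),(421,455)),("fork",(250,304),(191,163)),("pin",(98,308),(146,45)),("blue",(447,103),(394,258)),("green",(541,122),(348,317))):
    print(n,*tri(SC(*a),SD(*b)))
L=[("scene",(0,.112,.036),SC(323,253)),("side",(0,.112,.036),SD(269,224)),("scene",(0,-.115,.052),SC(691,78)),("side",(0,-.115,.052),SD(421,455))]
for l,a,b in(((.06,.075,.037),(345,170),(388,245)),((.06,-.075,.032),(572,80),(500,410)),((-.06,-.075,.032),(687,195),(280,470)),((-.06,.075,.037),(443,297),(183,285))):
    L+= [("scene",l,SC(*a)),("side",l,SD(*b))]
e,_=tri(SC(323,253),SD(269,224));t,_=tri(SC(691,78),SD(421,455))
y=np.arctan2(-(e-t)[0],(e-t)[1])
p,r=fit(L,[*((e+t)/2)[:2],y]);print("tray",p,np.degrees(p[2]));print(r.tolist())
# fork & pin top; bracket
f,_=tri(SC(250,304),SD(191,163));q,_=tri(SC(98,308),SD(146,45))
y=np.arctan2(-(q-f)[0],(q-f)[1])
B=[("scene",(0,.066,.087),SC(98,308)),("side",(0,.066,.087),SD(146,45)),
("scene",(.056,.088,.006),SC(40,383)),("scene",(-.056,-.024,.006),SC(345,412)),("side",(-.056,.088,.006),SD(57,178)),("side",(-.056,-.024,.006),SD(125,275)),("side",(.056,-.024,.006),SD(300,220))]
p,r=fit(B,[f[0],f[1],y]);print("br",p,np.degrees(p[2]));print(r.tolist())
c,s=np.cos(p[2]),np.sin(p[2]);d=f[:2]-p[:2];print("fork off",c*d[0]+s*d[1],-s*d[0]+c*d[1], "pin",W(p,[(0,.066,0)]))
E
```

```text
eye [0.5768 0.241  0.0374] [-0.1263 -0.1696 -0.141   0.1932]
tab [0.591  0.0162 0.0565] [-0.0771 -0.0967 -0.0673  0.086 ]
fork [0.5453 0.2888 0.0526] [-0.175  -0.2354 -0.2095  0.2877]
pin [0.5382 0.3577 0.0901] [-0.08   -0.1145 -0.1043  0.1525]
blue [0.6201 0.1503 0.0693] [ 0.0144  0.02    0.0143 -0.0203]
green [0.5843 0.1121 0.0678] [-0.0583 -0.0766 -0.0567  0.076 ]
tray [0.584  0.1306 0.0766] 4.391353248929439
[[-0.4, 0.8], [-0.4, 0.8], [-1.9, -1.4], [0.2, -0.6], [0.6, 0.1], [-0.4, 0.3], [-0.7, 0.5], [0.7, 1.5], [1.0, -1.5], [1.2, 0.4], [-0.9, 0.6], [-0.6, 0.5]]
br [0.5496 0.2935 0.1629] 9.335711886090733
[[-0.3, 0.9], [-1.0, -0.5], [0.8, -0.1], [0.1, 0.9], [-0.6, -0.7], [-0.3, 0.3], [1.5, 0.7]]
fork off -0.0049402133459986 -0.003977052189829503 pin [[0.5389 0.3587 0.    ]]
```

```bash
cat >> h.py <<'E'
from scipy.spatial.transform import Rotation as R
def sim(p,q,rows):
    p=np.array(p,float);r=R.from_quat(q)
    for w in rows:
        w=np.array(w,float);p=p+r.apply(w[:3]*.04);r=r*R.from_rotvec(np.radians(4*w[3:6]))
    return p,r
def yaw(r): # world angle of tool y
    v=r.apply([0,1,0]);return np.degrees(np.arctan2(v[1],v[0]))
E
python3 - <<'E'
from h import *
np.set_printoptions(precision=4,suppress=True)
o=robot.get_obs();N=24
def f(v):
    p,r=sim(o['position'],o['tool_rot'],[[v[0],v[1],0,0,0,v[2]]]*N)
    return np.r_[p[:2]-[.58,.13],(yaw(r)-5)/100]
s=least_squares(f,[.9,0,-.8]);print(s.x,s.fun)
for n in range(0,25,4):print(sim(o['position'],o['tool_rot'],[[*s.x[:2],0,0,0,s.x[2]]]*n)[0])
# yellow & others
for n,a in(("scene",SC(595,410)),("scene",SC(288,143))):
    print(least_squares(lambda X:proj(n,[X[0],X[1],0])[0]-a,[.5,.1]).x)
E
```

```text
[ 0.955  -0.1165 -0.8405] [0. 0. 0.]
[ 0.1545 -0.605   0.2327]
[ 0.2922 -0.5369  0.2328]
[ 0.4102 -0.4386  0.233 ]
[ 0.5022 -0.3156  0.2332]
[ 0.5631 -0.1746  0.2334]
[ 0.5895 -0.0233  0.2337]
[0.58  0.13  0.234]
[0.4464 0.1521]
[0.7088 0.2159]
```

>>> jog_arm(motion=[0.955, -0.117, 0, 0, 0, -0.84, -1, 0.955, -0.117, 0, 0, 0, -0.84, -1, 0.955, -0.117, 0, 0, 0, -0.84, -1, 0.955, -0.117, 0, 0, 0, -0.84, -1, 0.955, -0.117, 0, 0, 0, -0.84, -1, 0.955, -0.117, 0, 0, 0, -0.84, -1, 0.955, -0.117, 0, 0, 0, -0.84, -1, 0.955, -0.117, 0, 0, 0, -0.84, -1, 0.955, -0.117, 0, 0, 0, -0.84, -1, 0.955, -0.117, 0, 0, 0, -0.84, -1, 0.955, -0.117, 0, 0, 0, -0.84, -1, 0.955, -0.117, 0, 0, 0, -0.84, -1])

```text
time: 1.6
position: [0.5028, -0.3149, 0.2331]
tool_rot: [0.888, 0.46, -0.0, -0.0]
ft_force: [-0.1, 0.5, 0.4]
grip_width: 0.0871
grip_force: 0.0
```

>>> jog_arm(motion=[0.955, -0.117, 0, 0, 0, -0.84, -1, 0.955, -0.117, 0, 0, 0, -0.84, -1, 0.955, -0.117, 0, 0, 0, -0.84, -1, 0.955, -0.117, 0, 0, 0, -0.84, -1, 0.955, -0.117, 0, 0, 0, -0.84, -1, 0.955, -0.117, 0, 0, 0, -0.84, -1, 0.955, -0.117, 0, 0, 0, -0.84, -1, 0.955, -0.117, 0, 0, 0, -0.84, -1, 0.955, -0.117, 0, 0, 0, -0.84, -1, 0.955, -0.117, 0, 0, 0, -0.84, -1, 0.955, -0.117, 0, 0, 0, -0.84, -1, 0.955, -0.117, 0, 0, 0, -0.84, -1])

```text
time: 3.1
position: [0.5796, 0.1308, 0.2331]
tool_rot: [0.675, 0.738, -0.0, -0.0]
ft_force: [-0.1, 0.4, 0.6]
grip_width: 0.0869
grip_force: 0.0
```

>>> jog_arm(motion=[0, 0, 0, 0, 0, 0, -1, 0, 0, 0, 0, 0, 0, -1])

```text
time: 3.35
position: [0.58, 0.1292, 0.2333]
tool_rot: [0.676, 0.737, -0.0, 0.0]
ft_force: [0.2, 0.6, 0.6]
grip_width: 0.087
grip_force: 0.0
```

```bash
cat >> h.py <<'E'
def wcal(o):
    c=robot.calibration("wrist");K=np.array([[c['fx'],0,c['cx']],[0,c['fy'],c['cy']],[0,0,1]])
    T=np.eye(4);T[:3,:3]=R.from_quat(o['tool_rot']).as_matrix();T[:3,3]=o['position'];return K,c['dist_coeffs'],T@c['T_tool_cam']
def wpt(o,px,z):
    K,d,T=wcal(o);u=cv2.undistortPoints(np.array([[px]],float),K,d)[0,0];v=T[:3,:3]@[u[0],u[1],1]
    return T[:3,3]+v*(z-T[2,3])/v[2]
def wshot(name):
    import json
    o=robot.get_obs();im=robot.camera("wrist");cv2.imwrite(f"pics/{name}.png",im)
    json.dump({k:list(o[k]) for k in("position","tool_rot")},open(f"pics/{name}.json","w"));return o,im
E
python3 - <<'E'
from h import *
o,im=wshot("w1");print(o['position'],o['tool_rot'],yaw(R.from_quat(o['tool_rot'])),o['time'],o['ft_force'],o['q'])
cv2.imwrite("pics/w1b.png",cv2.resize(im,(800,600),interpolation=2))
E
```

```text
[0.57995768 0.12922693 0.23327995] [ 6.75881405e-01  7.37010297e-01 -3.82106753e-04  5.68259422e-05] 4.954716168096376 3.35 [0.15357857 0.56438234 0.58790108] [ 3.16396436e-02  4.86288429e-01  1.51221531e+00 -6.87873311e-04
  1.14354179e+00 -5.45514346e-02]
```

View pics/w1b.png

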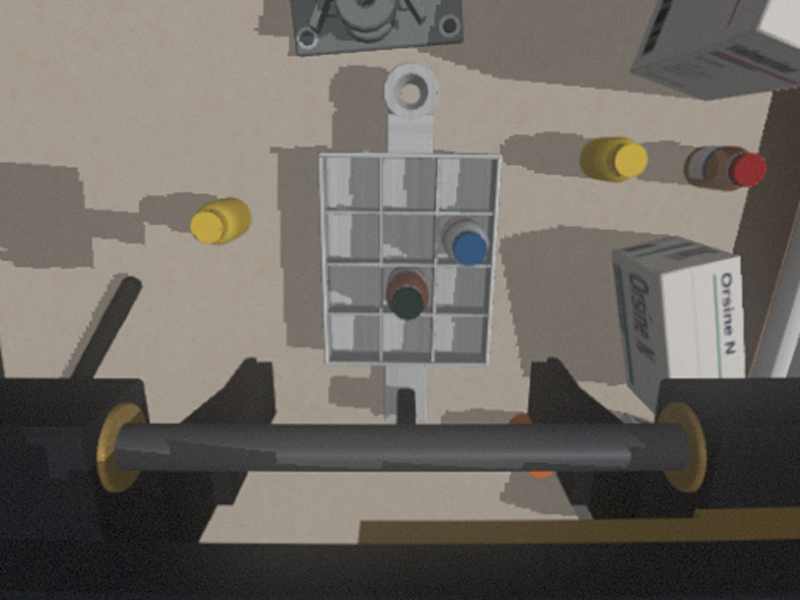

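The wrist view (800 px wide) shows the eye at (411,91) and tray rim corners at (320,155), (501,155), (490,364) and (327,364). The tab's near top end is at (406,391), the bracket plate's front corners at (297,54) and (464,42), and both vials are standing.

Run:
```python
from h import *
import json
np.set_printoptions(precision=4,suppress=True)
o=json.load(open("pics/w1.json"))
S=lambda u,v:((u+.5)*.64-.5,(v+.5)*.64-.5)
loc=[(0,.112,.036),(-.06,.075,.037),(.06,.075,.037),(.06,-.075,.032),(-.06,-.075,.032),(0,-.102,.052)]
px=[(411,91),(320,155),(501,155),(490,364),(327,364),(406,391)]
w=np.array([wpt(o,S(*p),l[2]) for p,l in zip(px,loc)])
s=least_squares(lambda p:(W(p,loc)-w)[:,:2].ravel(),[.58,.13,.07])
print("tray",s.x,np.degrees(s.x[2]));print((s.fun.reshape(-1,2)*1e3))
print("eye,tab",W(s.x,[(0,.112,0),(0,-.115,0)]))
a=wpt(o,S(297,54),.006);b=wpt(o,S(464,42),.006);d=b-a;y=np.arctan2(d[1],d[0])
print("plate",a,b,np.hypot(*d[:2]),np.degrees(y)); m=(a+b)/2
print("bracket origin",m[:2]+.024*np.array([-np.sin(y),np.cos(y)]))
```

```text
tray [0.5843 0.1328 0.0793] 4.543665267536158
[[ -0.2625   2.6521]
 [ -2.4103   4.4826]
 [  1.3969   3.9588]
 [ -0.0766   0.9226]
 [ -1.1225   1.6557]
 [  2.4751 -13.6718]]
eye,tab [[0.5755 0.2445 0.    ]
 [0.5934 0.0182 0.    ]]
plate [0.498  0.2617 0.006 ] [0.6082 0.2785 0.006 ] 0.11147259202162466 8.652066446630487
bracket origin [0.5495 0.2938]
```

>>> jog_arm(motion=[-0.95, 0.02, 0, 0, 0, 0.11, 0, -0.95, 0.02, 0, 0, 0, 0, 0, -0.945, 0.015, 0, 0, 0, 0, 0, 0, 0, 1, 0, 0, 0, 0, 0, 0, 1, 0, 0, 0, 0, 0, 0, 1, 0, 0, 0, 0, 0, 0, 0.5, 0, 0, 0, 0, 0, 0, 0, 0, 0, 0, 0])

```text
time: 4.4
position: [0.5903, 0.0151, 0.0918]
tool_rot: [0.68, 0.734, -0.001, -0.002]
ft_force: [0.0, 0.5, 0.8]
grip_width: 0.0437
grip_force: 0.0
```

Run:
```python
from h import *
o,im=wshot("w2");print(o['position'],yaw(R.from_quat(o['tool_rot'])),o['time'],o['ft_force'],o['grip_width'])
a=robot.camera("scene")[160:260,210:310]
b=robot.camera("side")[150:250,200:300]
cv2.imwrite("pics/c2.png",np.hstack([cv2.resize(a,(400,400),interpolation=2),cv2.resize(b,(400,400),interpolation=2)]))
```

```text
[0.59025961 0.0151055  0.09178274] 4.388834467358435 4.4 [0.00795184 0.46551898 0.82552291] 0.043668189417853144
```

View pics/c2.png

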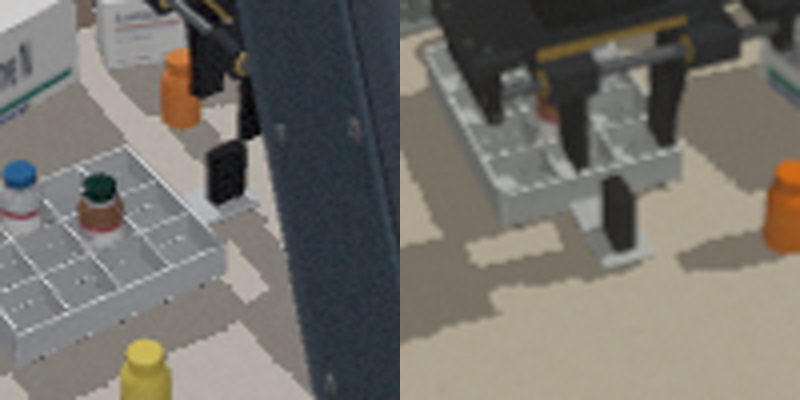

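Both fingers hang either side of the tab and are centred on it, at crop (570,150) and (665,130) with the tab at (618,190). I'll go down and close gently.

>>> jog_arm(motion=[0, 0.03, 0.8, 0, 0, 0, 0, 0, 0, 0.8, 0, 0, 0, 0, 0, 0, 0, 0, 0, 0, 0, 0, 0, 0, 0, 0, 0, 0.5, 0, 0, 0, 0, 0, 0, 0.6, 0, 0, 0, 0, 0, 0, 0.65, 0, 0, 0, 0, 0, 0, 0.7, 0, 0, 0, 0, 0, 0, 0.75, 0, 0, 0, 0, 0, 0, 0.8, 0, 0, 0, 0, 0, 0, 0.9, 0, 0, 0, 0, 0, 0, 1], grip_force=12)

```text
time: 5.92
position: [0.5929, 0.0164, 0.03]
tool_rot: [0.679, 0.734, 0.0, 0.0]
ft_force: [-0.0, 0.4, 5.1]
grip_width: 0.0135
grip_force: 12.0
```

Run:
```python
from h import *
np.set_printoptions(precision=4,suppress=True)
o=robot.get_obs();print(o['position'],yaw(R.from_quat(o['tool_rot'])),o['time'],o['ft_force'],o['moment'],o['grip_width'],o['grip_force'])
```

```text
[0.5929 0.0164 0.03  ] 4.509489950055122 5.925 [-0.0084  0.3965  5.0807] [-0.0261  0.1096 -0.0934] 0.013532670462855135 11.999227744527161
```

>>> jog_arm(motion=[0, 0, -0.05, 0, 0, 0, 1, 0, 0, 0, 0, 0, 0, 1, 0, -0.01, 0, 0, 0, -0.1, 1, 0, -0.015, 0, 0, 0, -0.15, 1, 0, -0.015, 0, 0, 0, -0.15, 1, 0, -0.015, 0, 0, 0, -0.16, 1, 0, -0.015, 0, 0, 0, -0.16, 1, 0, -0.015, 0, 0, 0, -0.15, 1, 0, -0.015, 0, 0, 0, -0.15, 1, 0, -0.01, 0, 0, 0, -0.1, 1, 0, 0, 0, 0, 0, 0, 1], grip_force=30)

```text
time: 7.3
position: [0.5882, 0.0159, 0.0315]
tool_rot: [0.649, 0.76, -0.0, -0.0]
ft_force: [1.4, -0.1, -3.7]
grip_width: 0.0138
grip_force: 30.0
```

```bash
cat >> h.py <<'E'
def st():
    np.set_printoptions(precision=4,suppress=True)
    o=robot.get_obs();print(o['position'],round(yaw(R.from_quat(o['tool_rot'])),2),o['time'],"F",o['ft_force'],"M",o['moment'],o['grip_width'],o['grip_force'])
    return o
E
python3 - <<'E'
from h import *
st()
a=robot.camera("scene")[185:285,120:290]
b=robot.camera("side")[110:210,170:270]
cv2.imwrite("pics/c3a.png",a);cv2.imwrite("pics/c3b.png",b)
cv2.imwrite("pics/c3.png",np.hstack([cv2.resize(a[:,:100],(400,400),interpolation=2),cv2.resize(b,(400,400),interpolation=2)]))
E
```

```text
[0.5882 0.0159 0.0315] 9.01 7.3 F [ 1.384  -0.1202 -3.7014] M [-0.3712 -0.261  -0.097 ] 0.013835456595676646 29.998897248879075
```

View pics/c3.png

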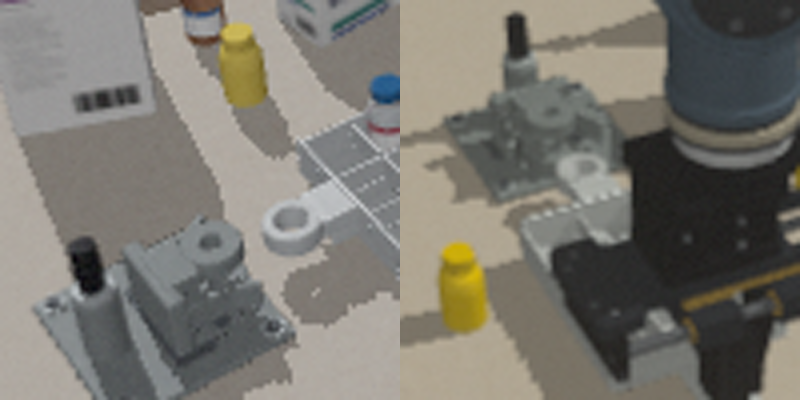

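Eye at crop (291,218) in the scene and (184,165) in the side view. Fork top at (211,243) and (154,112). I'll work out the relative offset.

Run:
```python
from h import *
c4=lambda u,v,ox,oy:((u+.5)/4-.5+ox,(v+.5)/4-.5+oy)
e,_=tri(c4(291,218,120,185),c4(184,165,170,110));f,_=tri(c4(211,243,120,185),c4(154,112,170,110))
print(e,f)
y=np.radians(9);d=(e-f)[:2];print("eye rel fork, bracket xy",np.cos(y)*d[0]+np.sin(y)*d[1],-np.sin(y)*d[0]+np.cos(y)*d[1])
# z-fixed single-cam estimates
for n,pe,pf in(("scene",c4(291,218,120,185),c4(211,243,120,185)),("side",c4(184,165,170,110),c4(154,112,170,110))):
    E=least_squares(lambda X:proj(n,[X[0],X[1],.036])[0]-pe,[.5,.2]).x;F=least_squares(lambda X:proj(n,[X[0],X[1],.05])[0]-pf,[.5,.2]).x
    d=E-F;print(n,E,F,np.cos(y)*d[0]+np.sin(y)*d[1],-np.sin(y)*d[0]+np.cos(y)*d[1])
```

```text
[0.55441065 0.23962074 0.03776657] [0.54604466 0.29021929 0.04955809]
eye rel fork, bracket xy 0.00034763579428640813 -0.05128432417934308
scene [0.55495644 0.2390202 ] [0.54417842 0.29013903] 0.0026485750967101505 -0.052175524438912366
side [0.55597023 0.24337668] [0.54732907 0.29151075] 0.0010049420848906058 -0.04889322682106067
```

>>> jog_arm(motion=[0, 0, 0.03, 0, 0, 0, 1, 0.03, -0.003, 0, 0, 0, 0, 1, 0.06, -0.004, 0, 0, 0, 0, 1, 0.09, -0.004, 0, 0, 0, 0, 1, 0.1, -0.004, 0, 0, 0, 0, 1, 0.1, -0.005, 0, 0, 0, 0, 1, 0.1, -0.005, 0, 0, 0, 0, 1, 0.1, 0, 0, 0, 0, 0, 1, 0.1, 0, 0, 0, 0, 0, 1, 0.08, 0, 0, 0, 0, 0, 1, 0.06, 0, 0, 0, 0, 0, 1, 0.04, 0, 0, 0, 0, 0, 1])

```text
time: 8.9
position: [0.5819, 0.0499, 0.0304]
tool_rot: [0.649, 0.76, -0.0, -0.0]
ft_force: [0.4, -2.1, -1.5]
grip_width: 0.014
grip_force: 30.0
```

>>> jog_arm(motion=[0.04, 0, 0, 0, 0, 0, 1, 0.04, 0, 0, 0, 0, 0, 1, 0.04, 0, 0, 0, 0, 0, 1, 0.04, 0, 0, 0, 0, 0, 1, 0.04, 0, 0, 0, 0, 0, 1, 0.04, 0, 0, 0, 0, 0, 1, 0.04, 0, 0, 0, 0, 0, 1, 0.04, 0, 0, 0, 0, 0, 1])

```text
time: 9.9
position: [0.5799, 0.0625, 0.0304]
tool_rot: [0.65, 0.76, 0.0, 0.0]
ft_force: [0.9, -2.8, -1.4]
grip_width: 0.0135
grip_force: 30.0
```

```bash
python3 -c "
from h import *
st()"
```

```text
[0.5799 0.0625 0.0304] 8.99 9.9 F [ 0.8646 -2.837  -1.421 ] M [-0.4215 -0.1964  0.0058] 0.013527285667707323 29.996483623981476
```

>>> jog_arm(motion=[0.025, 0, 0, 0, 0, 0, 1, 0.025, 0, 0, 0, 0, 0, 1, 0.025, 0, 0, 0, 0, 0, 1])

```text
time: 10.28
position: [0.5795, 0.0654, 0.0304]
tool_rot: [0.65, 0.76, 0.0, 0.0]
ft_force: [0.5, -2.5, -1.5]
grip_width: 0.0136
grip_force: 30.0
```

>>> jog_arm(motion=[0.025, 0, 0, 0, 0, 0, 1, 0.025, 0, 0, 0, 0, 0, 1, 0, 0, 0, 0, 0, 0, 1])

```text
time: 10.65
position: [0.5792, 0.0671, 0.0304]
tool_rot: [0.649, 0.76, -0.0, 0.0]
ft_force: [1.1, -4.1, -2.0]
grip_width: 0.0134
grip_force: 30.0
```

>>> jog_arm(motion=[0.025, 0, 0, 0, 0, 0, 1, 0.025, 0, 0, 0, 0, 0, 1, 0, 0, 0, 0, 0, 0, 1])

```text
time: 11.02
position: [0.5799, 0.0673, 0.0305]
tool_rot: [0.649, 0.761, -0.0, 0.002]
ft_force: [1.6, -9.5, -2.2]
grip_width: 0.0137
grip_force: 30.0
```

>>> jog_arm(motion=[0.02, 0, 0, 0, 0, 0, 1, 0, 0, 0, 0, 0, 0, 1])

```text
time: 11.28
position: [0.5801, 0.0674, 0.0306]
tool_rot: [0.649, 0.761, -0.001, 0.002]
ft_force: [2.0, -11.3, -1.8]
grip_width: 0.0133
grip_force: 30.0
```

Run:
```python
from h import *
st()
a=robot.camera("scene")[185:285,120:220]
b=robot.camera("side")[110:210,170:270]
cv2.imwrite("pics/c4.png",np.hstack([cv2.resize(a,(400,400),interpolation=2),cv2.resize(b,(400,400),interpolation=2)]))
```

```text
[0.5801 0.0674 0.0306] 9.09 11.275 F [  1.9713 -11.2932  -1.8372] M [-1.9355 -0.2779  0.1363] 0.013344750444761836 30.006898306310177
```

View pics/c4.png

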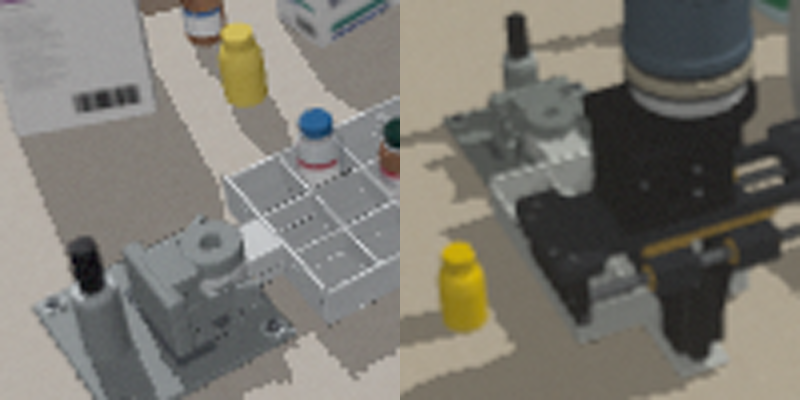

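The tray is seated: the eye is under the upper knuckle, with the neck entering at (262,240), and the blue vial is standing at (317,140). I'll relax, release, rise, and move on to look down on the fork and pin.

>>> jog_arm(motion=[-0.02, 0, 0, 0, 0, 0, 1, 0, 0, 0, 0, 0, 0, 0.7, 0, 0, 0, 0, 0, 0, 0.5, 0, 0, 0, 0, 0, 0, 0.2, 0, 0, 0, 0, 0, 0, 0.1, 0, 0, -0.5, 0, 0, 0, 0.1, 0, 0, -1, 0, 0, 0, 0.1, 0, 0, -1, 0, 0, 0, 0.1, 0, 0, -1, 0, 0, 0, 0.1, 0.5, 0.03, -1, 0, 0, 0, 0.1, 0.9, 0.03, -0.25, 0, 0, 0, 0.1, 0.9, 0.03, 0, 0, 0, 0, 0.1])

```text
time: 12.88
position: [0.5684, 0.162, 0.2221]
tool_rot: [0.65, 0.76, 0.001, 0.001]
ft_force: [1.2, -0.6, -1.0]
grip_width: 0.039
grip_force: 0.0
```

>>> jog_arm(motion=[0.95, 0.03, 0, 0, 0, 0, -0.2, 0.95, 0.03, 0, 0, 0, 0, -0.2, 0.95, 0.03, 0, 0, 0, 0, -0.2, 0.95, 0.03, 0, 0, 0, 0, -0.2, 0.8, 0, 0, 0, 0, 0, -0.2, 0, 0, 0, 0, 0, 0, -0.2, 0, 0, 0, 0, 0, 0, -0.2])

```text
time: 13.75
position: [0.5435, 0.3429, 0.2201]
tool_rot: [0.649, 0.761, -0.0, -0.0]
ft_force: [0.1, -0.8, -0.1]
grip_width: 0.0522
grip_force: 0.0
```

Run:
```python
from h import *
st();o,im=wshot("w5")
cv2.imwrite("pics/w5b.png",cv2.resize(im[20:260,90:410],(800,600),interpolation=2))
```

```text
[0.5435 0.3429 0.2201] 9.02 13.75 F [ 0.1117 -0.8023 -0.0611] M [ 0.0129 -0.1695  0.0213] 0.05215035486269866 0.0
```

View pics/w5b.png

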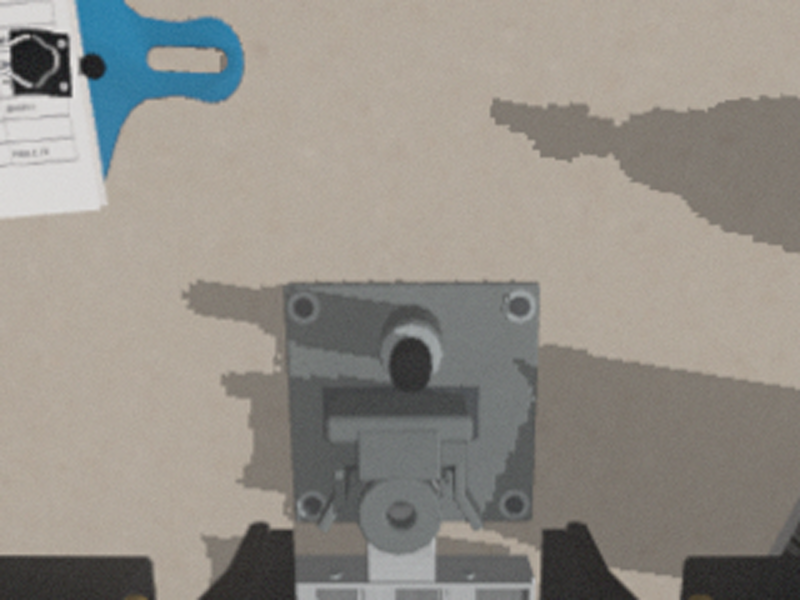

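Crop (2.5×, offset 90,20): fork top bore (402,514), pin grip top (411,370), plate back corners (286,283) and (539,283), and front-right corner (532,520). The eye is under the knuckle.

Run:
```python
from h import *
import json
np.set_printoptions(precision=4,suppress=True)
o=json.load(open("pics/w5.json"))
S=lambda u,v:((u+.5)/2.5-.5+90,(v+.5)/2.5-.5+20)
f=wpt(o,S(401,515),.05);q=wpt(o,S(411,370),.087);print("fork",f,"pin",q)
loc=[(-.056,.088,.006),(.056,.088,.006),(.056,-.024,.006),(-.056,-.024,.006)]
w=np.array([wpt(o,S(*p),.006) for p in((286,283),(539,283),(532,520),(297,520))])
s=least_squares(lambda p:(W(p,loc)-w)[:,:2].ravel(),[.55,.29,.16]);print(s.x,np.degrees(s.x[2]),s.fun*1e3,W(s.x,[(0,.066,0)]))
p=s.x;d=f[:2]-p[:2];c,n=np.cos(p[2]),np.sin(p[2]);print("off",c*d[0]+n*d[1],-n*d[0]+c*d[1])
T=R.from_quat(o['tool_rot']).as_matrix();print("pin in tool units",T.T@(q-o['position'])/.04, "fork-pin",T.T@(f-q)/.04)
```

```text
fork [0.5443 0.2906 0.05  ] pin [0.5381 0.3594 0.087 ]
[0.5489 0.2943 0.1606] 9.200052112236145 [-1.0826  0.4277  1.1913  1.1852  0.6084 -0.5239 -0.717  -1.089 ] [[0.5383 0.3594 0.    ]]
off -0.005094449341763448 -0.0028803296483435824
pin in tool units [ 0.4305 -0.0684  3.3278] fork-pin [-1.7226 -0.1149  0.9261]
```

>>> jog_arm(motion=[0.42, -0.065, 0.3, 0, 0, 0, -0.2, 0, 0, 1, 0, 0, 0, 0, 0, 0, 1, 0, 0, 0, 0, 0, 0, 0.9, 0, 0, 0, 0, 0, 0, 0.55, 0, 0, 0, 0, 0, 0, 0, 0, 0, 0, 0, 0, 0, 0, 0, 0, 0, 0.4, 0, 0, 0, 0, 0, 0, 0.6, 0, 0, 0, 0, 0, 0, 0.7, 0, 0, 0, 0, 0, 0, 0.8, 0, 0, 0, 0, 0, 0, 0.9, 0, 0, 0, 0, 0, 0, 1], grip_force=10)

```text
time: 15.3
position: [0.5391, 0.3596, 0.0712]
tool_rot: [0.649, 0.76, 0.0, 0.0]
ft_force: [-0.4, -0.4, 6.0]
grip_width: 0.0148
grip_force: 10.0
```

```bash
python3 -c "
from h import *
st()"
```

```text
[0.5391 0.3596 0.0712] 8.99 15.3 F [-0.4286 -0.4042  6.0241] M [-0.1033  0.0874 -0.0416] 0.014806634206563616 10.000028237700462
```

>>> jog_arm(motion=[0, 0, -0.05, 0, 0, 0, 1, 0, 0, -0.05, 0, 0, 0, 1, 0, 0, -0.2, 0, 0, 0, 1, 0, 0, -0.3, 0, 0, 0, 1, 0, 0, -0.4, 0, 0, 0, 1, 0, 0, -0.35, 0, 0, 0, 1, 0, 0, 0, 0, 0, 0, 1, 0, 0, 0, 0, 0, 0, 1], grip_force=25)

```text
time: 16.3
position: [0.5386, 0.3593, 0.1244]
tool_rot: [0.65, 0.76, -0.0, -0.0]
ft_force: [-0.2, -0.4, -0.2]
grip_width: 0.0144
grip_force: 25.0
```

Run:
```python
from h import *
o=st()
T=R.from_quat(o['tool_rot']).as_matrix();print(T.T@(np.array([.5444,.2906,o['position'][2]])-o['position'])/.04)
a=robot.camera("scene");b=robot.camera("side")
cv2.imwrite("pics/c6.png",np.hstack([cv2.resize(a[200:300,110:210],(400,400),interpolation=2),cv2.resize(b[90:190,150:250],(400,400),interpolation=2)]))
```

```text
[0.5386 0.3593 0.1244] 8.99 16.3 F [-0.154  -0.359  -0.1743] M [ 0.0237 -0.0916 -0.0006] 0.014412720003027296 24.999839100055397
[-1.7195 -0.1248  0.0001]
```

View pics/c6.png

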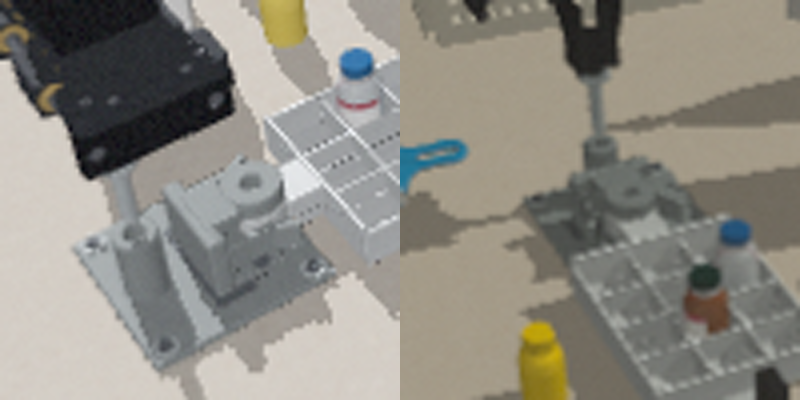

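The pin is held upright with its tip just clear of the sleeve (scene 128,225; side 600,135). Both vials are standing and the tray is seated. I'll carry it over the fork.

>>> jog_arm(motion=[-0.3, -0.025, 0, 0, 0, 0, 1, -0.4, -0.03, 0, 0, 0, 0, 1, -0.4, -0.03, 0, 0, 0, 0, 1, -0.4, -0.03, 0, 0, 0, 0, 1, -0.22, -0.01, 0, 0, 0, 0, 1, 0, 0, 0, 0, 0, 0, 1, 0, 0, 0, 0, 0, 0, 1])

```text
time: 17.27
position: [0.5447, 0.2909, 0.1244]
tool_rot: [0.649, 0.76, 0.0, -0.0]
ft_force: [0.4, -0.2, 0.5]
grip_width: 0.0144
grip_force: 25.0
```

>>> jog_arm(motion=[0, 0, 0.1, 0, 0, 0, 1, 0, 0, 0.1, 0, 0, 0, 1, 0, 0, 0.05, 0, 0, 0, 1, 0, 0, 0.025, 0, 0, 0, 1, 0, 0, 0, 0, 0, 0, 1])

```text
time: 17.9
position: [0.5446, 0.2907, 0.1133]
tool_rot: [0.649, 0.76, -0.0, -0.0]
ft_force: [-0.6, -0.1, -0.9]
grip_width: 0.0143
grip_force: 25.0
```

>>> jog_arm(motion=[0, 0, 0.025, 0, 0, 0, 1, 0, 0, 0.025, 0, 0, 0, 1, 0, 0, 0, 0, 0, 0, 1])

```text
time: 18.27
position: [0.5446, 0.2906, 0.1113]
tool_rot: [0.65, 0.76, -0.0, -0.0]
ft_force: [0.8, 0.0, -0.4]
grip_width: 0.0144
grip_force: 25.0
```

>>> jog_arm(motion=[0, 0, 0.025, 0, 0, 0, 1, 0, 0, 0.025, 0, 0, 0, 1, 0, 0, 0, 0, 0, 0, 1])

```text
time: 18.65
position: [0.5446, 0.2906, 0.1092]
tool_rot: [0.65, 0.76, -0.0, -0.0]
ft_force: [-0.8, -0.2, -0.9]
grip_width: 0.0144
grip_force: 25.0
```

>>> jog_arm(motion=[0, 0, 0.04, 0, 0, 0, 1, 0, 0, 0.04, 0, 0, 0, 1, 0, 0, 0.04, 0, 0, 0, 1, 0, 0, 0, 0, 0, 0, 1])

```text
time: 19.15
position: [0.5445, 0.2906, 0.1043]
tool_rot: [0.65, 0.76, -0.0, -0.0]
ft_force: [0.2, 0.6, 0.2]
grip_width: 0.0139
grip_force: 25.0
```

>>> jog_arm(motion=[0, 0, 0.04, 0, 0, 0, 1, 0, 0, 0.04, 0, 0, 0, 1, 0, 0, 0.04, 0, 0, 0, 1, 0, 0, 0, 0, 0, 0, 1])

```text
time: 19.65
position: [0.5445, 0.2906, 0.0995]
tool_rot: [0.649, 0.76, -0.0, -0.0]
ft_force: [-0.4, 0.0, -1.1]
grip_width: 0.0142
grip_force: 25.0
```

>>> jog_arm(motion=[0, 0, 0.03, 0, 0, 0, 1, 0, 0, 0.03, 0, 0, 0, 1, 0, 0, 0.03, 0, 0, 0, 1, 0, 0, 0, 0, 0, 0, 1])

```text
time: 20.15
position: [0.5445, 0.2906, 0.096]
tool_rot: [0.65, 0.76, -0.0, -0.0]
ft_force: [-0.1, -0.9, -0.5]
grip_width: 0.0143
grip_force: 25.0
```

>>> jog_arm(motion=[0, 0, 0.03, 0, 0, 0, 1, 0, 0, 0.03, 0, 0, 0, 1, 0, 0, 0.03, 0, 0, 0, 1, 0, 0, 0, 0, 0, 0, 1])

```text
time: 20.65
position: [0.5445, 0.2906, 0.0924]
tool_rot: [0.649, 0.76, -0.0, -0.0]
ft_force: [-1.0, 0.6, -0.4]
grip_width: 0.0139
grip_force: 25.0
```

>>> jog_arm(motion=[0, 0, 0.025, 0, 0, 0, 1, 0, 0, 0.025, 0, 0, 0, 1, 0, 0, 0.025, 0, 0, 0, 1, 0, 0, 0, 0, 0, 0, 1])

```text
time: 21.15
position: [0.5445, 0.2907, 0.0894]
tool_rot: [0.65, 0.76, -0.0, -0.0]
ft_force: [0.3, -0.1, -1.0]
grip_width: 0.0141
grip_force: 25.0
```

>>> jog_arm(motion=[0, 0, 0.025, 0, 0, 0, 1, 0, 0, 0.025, 0, 0, 0, 1, 0, 0, 0.025, 0, 0, 0, 1, 0, 0, 0, 0, 0, 0, 1])

```text
time: 21.65
position: [0.5446, 0.2906, 0.0864]
tool_rot: [0.649, 0.76, -0.0, -0.0]
ft_force: [-0.8, 0.2, -0.3]
grip_width: 0.0142
grip_force: 25.0
```

>>> jog_arm(motion=[0, 0, 0.025, 0, 0, 0, 1, 0, 0, 0.025, 0, 0, 0, 1, 0, 0, 0.025, 0, 0, 0, 1, 0, 0, 0, 0, 0, 0, 1])

```text
time: 22.15
position: [0.5445, 0.2906, 0.0834]
tool_rot: [0.65, 0.76, -0.0, -0.0]
ft_force: [0.0, -0.6, -1.3]
grip_width: 0.0141
grip_force: 25.0
```

>>> jog_arm(motion=[0, 0, 0.025, 0, 0, 0, 1, 0, 0, 0.025, 0, 0, 0, 1, 0, 0, 0.025, 0, 0, 0, 1, 0, 0, 0, 0, 0, 0, 1])

```text
time: 22.65
position: [0.5445, 0.2906, 0.0804]
tool_rot: [0.649, 0.76, -0.0, -0.0]
ft_force: [-0.3, -0.1, -1.4]
grip_width: 0.0142
grip_force: 25.0
```

>>> jog_arm(motion=[0, 0, 0.03, 0, 0, 0, 1, 0, 0, 0.03, 0, 0, 0, 1, 0, 0, 0.03, 0, 0, 0, 1, 0, 0, 0.03, 0, 0, 0, 1, 0, 0, 0.03, 0, 0, 0, 1, 0, 0, 0, 0, 0, 0, 1])

```text
time: 23.4
position: [0.5445, 0.2907, 0.0744]
tool_rot: [0.649, 0.76, -0.0, -0.0]
ft_force: [0.4, -0.1, -0.6]
grip_width: 0.0143
grip_force: 25.0
```

>>> jog_arm(motion=[0, 0, 0.025, 0, 0, 0, 1, 0, 0, 0.025, 0, 0, 0, 1, 0, 0, 0, 0, 0, 0, 1])

```text
time: 23.78
position: [0.5445, 0.2906, 0.0724]
tool_rot: [0.65, 0.76, -0.0, -0.0]
ft_force: [0.0, -0.2, -0.9]
grip_width: 0.0141
grip_force: 25.0
```

>>> jog_arm(motion=[0, 0, 0.02, 0, 0, 0, 1, 0, 0, 0.02, 0, 0, 0, 1, 0, 0, 0, 0, 0, 0, 1])

```text
time: 24.15
position: [0.5446, 0.2907, 0.0711]
tool_rot: [0.649, 0.76, 0.0, 0.0]
ft_force: [-0.4, -0.5, 1.3]
grip_width: 0.0141
grip_force: 25.0
```

>>> jog_arm(motion=[0, 0, 0.02, 0, 0, 0, 1, 0, 0, 0, 0, 0, 0, 1])

```text
time: 24.4
position: [0.5447, 0.2907, 0.0711]
tool_rot: [0.649, 0.76, 0.0, 0.0]
ft_force: [-1.5, 0.1, 5.2]
grip_width: 0.0142
grip_force: 25.0
```

The collar seats at TCP z 0.0711, the same height as when it was parked. I'll release and rise.

>>> jog_arm(motion=[0, 0, -0.015, 0, 0, 0, 1, 0, 0, 0, 0, 0, 0, 0.6, 0, 0, 0, 0, 0, 0, 0.4, 0, 0, 0, 0, 0, 0, 0.1, 0, 0, 0, 0, 0, 0, 0, 0, 0, -0.3, 0, 0, 0, 0, 0, 0, -0.8, 0, 0, 0, 0, 0, 0, -1, 0, 0, 0, 0, 0, 0, -1, 0, 0, 0, 0, 0.8, 0, -0.7, 0, 0, 0, 0, 0.5, 0, 0, 0, 0, 0, 0, 0, 0, 0, 0, 0, 0, 0])

```text
time: 25.9
position: [0.5354, 0.343, 0.2222]
tool_rot: [0.649, 0.761, -0.001, -0.0]
ft_force: [-0.8, 0.3, -0.8]
grip_width: 0.0436
grip_force: 0.0
```

Run:
```python
from h import *
o=st();_,im=wshot("w7")
a=robot.camera("scene");b=robot.camera("side")
cv2.imwrite("pics/c7.png",np.hstack([cv2.resize(a[180:280,120:220],(400,400),interpolation=2),cv2.resize(b[100:200,160:260],(400,400),interpolation=2)]))
```

```text
[0.5354 0.343  0.2222] 9.14 25.9 F [-0.7533  0.282  -0.7603] M [-0.0375 -0.075  -0.052 ] 0.043581132600010106 0.0
```

View pics/c7.png

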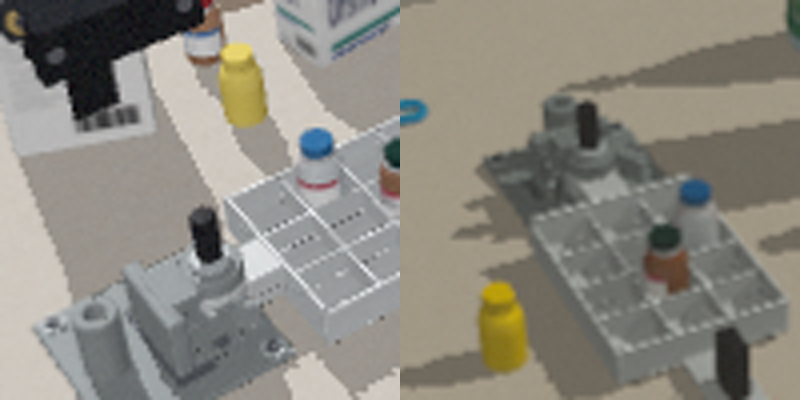

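The pin stands upright in the fork with its collar on the knuckle (scene 207,260; side 588,150). The sleeve is empty, both vials are standing, and the gripper is clear.

```bash
python3 -c "
from rig import robot
print(robot.hand_in())"
```

```text
the job is handed in; nothing more can be done
None
```

The job is handed in at about 26 s of the 67 s allowed: the tray's eye is home in the fork with both vials standing, the hinge pin is threaded with its collar resting on the fork, and the gripper has let go; the stamp and calculator were not approached.

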